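# Roll the rolling pin onto its parking strip

## Task

Park the rolling pin for moving the cart: pushing along its top with the fingertips, roll it across the tray until it lies at rest lengthwise along the middle of the cork strip, then let go of it. Push it only from on top; do not shove it from the side or by its handles, and do not pinch or lift it. Leave the other things on the tray where they are.

Things in the scene. Friction and masses are not known exactly. Their poses are not given: they have to be found in the camera images.
- pin: Wooden rolling pin, about 400 g: barrel 60 mm diameter, 180 mm long, a fixed handle (25 mm thick, 60 mm long) at each end. Origin on its axis at mid-length, 30 mm above the tray; own x along the pin, y and z turn as it rolls. Starts about parallel to the strip, 80-170 mm to the near or far side of it. Rolls easily, with slight rolling resistance: let go at rest it stays. Friction about 0.6.
- strip: flat cork strip fixed to the tray, 60 mm wide, 320 mm long and under 1 mm thick, no obstacle to rolling. The origin is at its centre on the tray surface (z = 0); its x axis runs across its width (the way the pin is rolled), its y axis along its length.
- blender: black blender base, 170 x 180 mm and 147 mm high, standing to the robot's left; origin at the centre of its underside. Not to be moved.
- jug: upturned glass jug with a handle, 125 mm across and 170 mm high, to the robot's right; origin at the centre of its underside. Not to be moved.
- tub: plastic tub with a white lid, 118 x 158 mm and 82 mm high, to the robot's right, farther out; origin at the centre of its underside. Not to be moved.
- scraper: red scraper 250 mm long and 14 mm high, lying flat beyond the work, near the far rim of the tray; origin on the tray 100 mm from the handle's end. Not to be moved.

How it is judged (in metres and radians):
On the way:
1. the pin is turned over by rolling (more than about 57 degrees) while lying on the tray (angle between pin's own z axis and vertical above 1 rad and height (world z) of pin below 0.036 m), for 0.05 s.
At the end, for the whole second after the job is handed in: The pin lies at rest on the tray with the middle of its axis within 12 mm of the strip's middle line and within 50 mm of its centre along its length, and its axis within 0.15 rad of the strip's long direction (x of pin in the frame of strip between -0.012 and 0.012 m and y of pin in the frame of strip between -0.05 and 0.05 m and angle between the x axis of pin and the y axis of strip, either way round below 0.15 rad and height (world z) of pin between 0.027 and 0.033 m and linear speed of pin below 0.01 m/s and angular speed of pin below 0.2 rad/s); the robot touches nothing.
It fails at once if the pin is touched with the fingers reaching down beside it (grasp point under 62 mm, fingertips under about 43 mm), not on its top (height (world z) of the grasp point below 0.062 m and contact force between any of the fingers, the arm and pin above 0.5 N).
It fails at once if the pin is lifted off the tray by more than 12 mm (height (world z) of pin above 0.042 m).
It fails at once if another thing on the tray is moved by more than 20 mm (distance of any of blender, jug, tub, scraper from where it was at the start of the episode above 0.02 m).
It also fails if it takes over 72 s, if anything falls off the work surface, if the arm or the gripper's body presses on something with over 40 N, if the wrist force passes 120 N, or if a joint passes its speed limit or range.

## Robot

A 6-joint arm with a two-finger parallel gripper is mounted at the origin on the work surface. World frame = base frame: x ahead of the robot, y to its left, z up, the work surface at z = 0. Lengths are in mm, angles in rad, forces in N, time in s.
With the tool pointing down it reaches from about 275 to 750 mm from the base axis. Payload 10.2 kg.
Tool frame: the origin (TCP) lies at the very end of the fingers, on their centre line; the grasp point (between the pads) lies 19 mm behind it; z points along the fingers, y is the line along which they close (so a half turn about z gives the same grasp; the last joint's range is limited). The gripper opens to 85 mm and grips with 20 to 120 N. Pads are 22 mm wide; open, the fingers measure 114 mm over their backs; the gripper's body (76 mm by 85 mm) begins 54 mm behind the grasp point. The pads swing forward as they close: fully open they stand 13 mm farther back than shut.
Start: joints at [1.046, 0.313, 1.498, -0, 1.331, -0.223], TCP at [156.063, 501.274, 231.294] pointing down, gripper open.
Joint ranges: [-2.94, 2.94], [-0.97, 2.17], [0.19, 2.56], [-1.23, 4.37], [0.02, 3.11], [-2.88, 2.88]. Speed limits (rad/s): [2.39, 2.39, 3.01, 3.14, 3.14, 3.14].

## Interface

Orientations are given as a unit quaternion [w, x, y, z].
In Python, from rig import monitor, eyes, job gives the robot as it stands. The module is installed in compiled form; this text tells all that it offers.
- The arm moves only by the tool send_rows, never from a script. Its argument "targets" is one flat list of numbers, 7 for each row, row after row: the turn, a rotation vector about the tool's x, y, z in degrees, then the shift along the tool's x, y, z in units of 60 mm (1.0 is 60 mm), then the opening, from -1 (shut) to 1 (fully open), so that 0 is half open. A call has 1 to 5 rows; each row shifts and turns the commanded pose from where the row before left it, along the tool's axes as they then stand; what a row does not reach is not made up. A row lasts 1/8 s, in which the tool goes at most 62.5 mm and 10.7 degrees, less where a joint would pass 70% of its speed; a pose out of reach is approached as far as the arm can. A call is refused whole if a number of a shift passes 1 or a number of a turn 10.7, either way. A call with a gripper value outside its range is refused whole. The fingers move at their own pace and stop on an object; "newtons" is the grip in N (left out, the last holds). Time passes only in rows, so rows that do not move let the fingers close. It gives the time, the measured TCP pose, the force, the opening and the grip force at its end, in the units of the state.
- monitor.sense(): the state, without advancing time (a new reading comes with each control period).
- eyes.capture(name): name is "scene" or "side" or "wrist"; returns a dict with "img" (384x512x3 uint8, red, green, blue), "K" (3x3 intrinsics, pixels), "distortion" ([k1, k2, p1, p2, k3] as OpenCV has them; the pictures are not rectified), "R" (3x3) and "t" (3): a world point X has camera coordinates R X + t. Camera axes: x right, y down, z forward; pixel columns grow to the right and rows downward; lengths in mm; the calibration is good to about 2 mm. A picture is of the moment at which its call begins. There is no depth.
- job.finish_job(): hands the job in; it is judged then, once.
The state is a dict: "time_s": time; "joints": joint angles; "dq": joint speeds; "tau": joint torques, N m; "eef_pos": TCP position; "ee_rot": TCP orientation; "force": force on the tool from outside, world axes, zero at the start; "wrist_torque": the same for the moment, N m; "grip_width": opening from 0.0 (shut) to 1.0 (fully open); "grip_force": force on a finger pad.
Only numpy, scipy, OpenCV 4.12 (cv2) and the standard library are available. Lean on these libraries where they do the work, as an engineer would, in place of code of your own. Each camera call takes 0.05 s, during which the arm holds its last target. There are 200 camera calls.

## Working session

There is one attempt and no reset: what is moved stays moved. The work goes in short steps, Python scripts to look and compute and a tool call to move; the robot and the scene stay as the last step left them, time stands still between calls to the robot, and variables do not carry over. Pictures are saved under pics/ and viewed, at most 10 in all, crops included, and the job is handed in when it is done.

Besides the shell and the picture viewer there is one more tool, called after "Emit:" as name(argument=value, ...) on one line, values as JSON. send_rows: Moves the arm, as the interface text tells. Its arguments: {"type":"object","properties":{"targets":{"type":"array","items":{"type":"number"}},"newtons":{"type":"number"}},"required":["targets"]}

```bash
mkdir -p pics; python3 - <<'E'
from rig import monitor, eyes, job
import cv2,pickle
s=monitor.sense(); print(s)
d={n:eyes.capture(n) for n in("scene","side")}
pickle.dump(d,open("c0.pkl","wb"))
for n in d:
    cv2.imwrite(f"pics/{n}0.png",d[n]["img"][...,::-1]); print(n,d[n]["K"],d[n]["distortion"],d[n]["R"],d[n]["t"])
E
```

```text
{'time_s': 0.0, 'joints': array([ 1.04557578e+00,  3.13463735e-01,  1.49843909e+00,  2.61714341e-05,
        1.33098593e+00, -2.23369037e-01]), 'dq': array([ 2.25816754e-03, -1.27714029e-03,  1.23159112e-03, -5.59713880e-04,
       -2.23391047e-03,  4.53516173e-05]), 'tau': array([ 1.99205337e-03, -4.12240541e+01, -2.59761661e+01,  1.02755318e-04,
        3.70327849e-03, -1.98489630e-05]), 'eef_pos': array([155.93643056, 501.04279001, 230.72728845]), 'ee_rot': array([-2.48766524e-04,  1.50356476e-01,  9.88631635e-01, -5.98535013e-04]), 'force': array([-0.2109005 , -0.12619029, -0.70261203]), 'wrist_torque': array([-0.01722529,  0.02563168,  0.02446891]), 'grip_force': 0.0, 'grip_width': 1.0034230623631206}
scene [[383.48863287   0.         256.97164021]
 [  0.         383.48863287 189.68823287]
 [  0.           0.           1.        ]] [-0.10195885  0.          0.          0.          0.        ] [[-0.72234736  0.69134287 -0.01610377]
 [ 0.52092609  0.52867721 -0.67017641]
 [-0.45480798 -0.49248903 -0.74202712]] [ 429.1467864  -270.57966243 1758.30495778]
side [[406.15160184   0.         259.51118429]
 [  0.         406.15160184 189.71687402]
 [  0.           0.           1.        ]] [-0.05167444  0.          0.          0.          0.        ] [[ 0.94468275 -0.32787086 -0.00867169]
 [-0.24591743 -0.69056345 -0.6801814 ]
 [ 0.21702331  0.64468816 -0.73299254]] [-585.49967354  213.91610464 1241.91178776]
```

View pics/scene0.png

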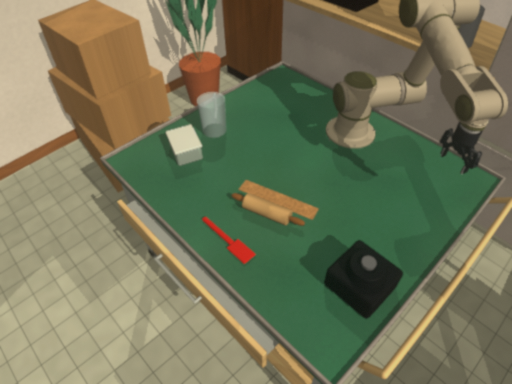

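View pics/side0.png

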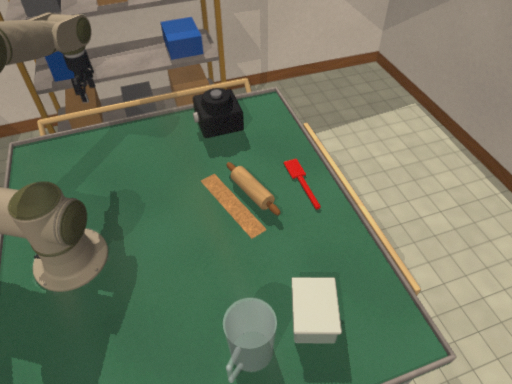

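The scene view shows the pin at about (268,208), just beyond the cork strip at (278,200). The side view shows the whole strip, centred near (233,204), and the pin at (253,188) with its handle tips at (230,166) and (277,211). Next I'll measure both.

```bash
cat > h.py <<'E'
import cv2,numpy as np
def ray(c,p):
    u=cv2.undistortPoints(np.array([[p]],float),c["K"],np.array(c["distortion"]))[0,0]
    return -c["R"].T@c["t"], c["R"].T@np.array([u[0],u[1],1])
def onz(c,p,z):
    o,d=ray(c,p); return (o+d*(z-o[2])/d[2])
def tri(c1,p1,c2,p2):
    o1,d1=ray(c1,p1);o2,d2=ray(c2,p2)
    s=np.linalg.lstsq(np.c_[d1,-d2],o2-o1,rcond=None)[0]
    a,b=o1+s[0]*d1,o2+s[1]*d2
    return (a+b)/2,np.linalg.norm(a-b)
E
python3 - <<'E'
import pickle,cv2,numpy as np
d=pickle.load(open("c0.pkl","rb"))
out=[]
for n,(x0,x1,y0,y1) in dict(scene=(215,335,165,240),side=(190,290,150,250)).items():
    im=d[n]["img"][y0:y1,x0:x1]; hsv=cv2.cvtColor(im,cv2.COLOR_RGB2HSV)
    for p in ([(268,208),(238,198),(298,221),(280,195),(300,207)] if n=="scene" else [(253,188),(231,167),(275,209),(233,204),(220,190)]):
        print(n,p,hsv[p[1]-y0,p[0]-x0])
    m=cv2.inRange(hsv,(3,50,40),(28,255,255))
    v=cv2.resize(im,None,fx=5,fy=5,interpolation=cv2.INTER_CUBIC)
    v2=cv2.cvtColor(cv2.resize(m,None,fx=5,fy=5,interpolation=0),cv2.COLOR_GRAY2RGB)
    cs=cv2.findContours(m,cv2.RETR_EXTERNAL,cv2.CHAIN_APPROX_NONE)[0]
    for c in cs:
        if cv2.contourArea(c)>40: r=cv2.minAreaRect(c);print(cv2.contourArea(c),(cv2.boxPoints(r)+[x0,y0]).round(1).tolist())
    cv2.imwrite(f"pics/z_{n}.png",v[...,::-1])
E
```

```text
scene (268, 208) [ 17 134 186]
scene (238, 198) [ 15 167 122]
scene (298, 221) [ 15 167 134]
scene (280, 195) [ 16 149 183]
scene (300, 207) [ 15 152 173]
1815.0 [[228.7, 202.3], [239.1, 176.2], [318.4, 208.0], [308.0, 234.0]]
side (253, 188) [ 16 129 186]
side (231, 167) [ 14 161 136]
side (275, 209) [ 13 162 140]
side (233, 204) [ 15 144 181]
side (220, 190) [ 15 141 186]
1226.0 [[200.0, 180.9], [213.2, 169.2], [266.2, 228.9], [253.1, 240.6]]
930.5 [[221.5, 168.5], [233.5, 156.5], [284.5, 207.5], [272.5, 219.5]]
```

View pics/z_scene.png

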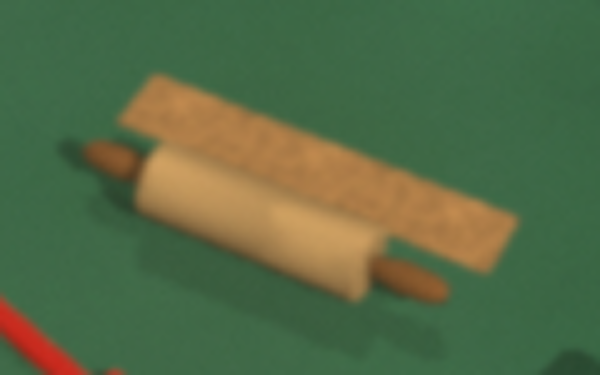

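View pics/z_side.png

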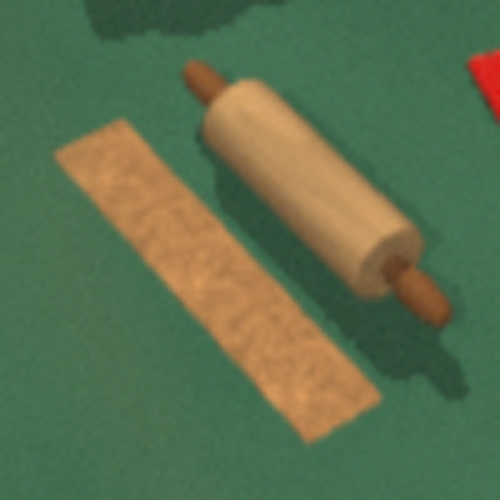

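The crops show all four strip corners in both views, with the cork's side edge partly hidden behind the pin in the scene view. Both handle tips are also clear: (85,152) and (447,293) in the scene crop, (190,68) and (447,318) in the side crop.

```bash
python3 - <<'E'
import pickle,numpy as np
from h import *
np.set_printoptions(precision=1,suppress=True)
d=pickle.load(open("c0.pkl","rb"));S,D=d["scene"],d["side"]
f=lambda p,o:np.array(p)/5-.4+o
so,do=np.array([215,165]),np.array([190,150])
# order: far-right.. matched by position
sc=[f(p,so) for p in[(155,73),(518,218),(490,273),(118,123)]]
sd=[f(p,do) for p in[(308,443),(55,155),(122,119),(381,398)]]
A=np.array([onz(S,p,0) for p in sc]);B=np.array([onz(D,p,0) for p in sd])
print(A,B,sep="\n")
print("tri",[tri(S,a,D,b) for a,b in zip(sc,sd)])
for Q in(A,B,(A+B)/2):
    l=((Q[1]-Q[0])+(Q[2]-Q[3]))/2; print("strip c",Q.mean(0),"len",np.linalg.norm(l),"ang",np.degrees(np.arctan2(l[1],l[0])))
R,r1=tri(S,f((85,152),so),D,f((447,318),do));L,r2=tri(S,f((447,293),so),D,f((190,68),do))
# barrel silhouette centre too
v=L-R;print("pin",R,L,(R+L)/2,r1,r2,np.linalg.norm(v),np.degrees(np.arctan2(v[1],v[0])))
for c,a,b,z in((S,f((85,152),so),f((447,293),so),30),(D,f((447,318),do),f((190,68),do),30)):
    a,b=onz(c,a,z),onz(c,b,z);print("z30",(a+b)/2,np.degrees(np.arctan2(*(b-a)[[1,0]])))
M=(A+B)/2;c=M.mean(0);l=((M[1]-M[0])+(M[2]-M[3]))/2;l/=np.linalg.norm(l);n=np.array([l[1],-l[0],0]);p=(R+L)/2-c
print("pin in strip: across",p@n,"along",p@l,"n",n)
E
```

```text
[[ 551.  -112.     0. ]
 [ 457.5  194.2    0. ]
 [ 512.8  213.8    0. ]
 [ 609.3  -92.2    0. ]]
[[ 553.4 -110.6    0. ]
 [ 461.4  193.2    0. ]
 [ 516.6  212.6    0. ]
 [ 609.3  -92.4    0. ]]
tri [(array([ 552.6, -111.2,    1.5]), np.float64(1.316711534333392)), (array([459.9, 194. ,   0.7]), np.float64(3.6097207376338707)), (array([515.1, 213.5,   0.6]), np.float64(3.6485895032959403)), (array([609.3, -92.3,  -0.1]), np.float64(0.05081092514641316))]
strip c [532.7  50.9   0. ] len 320.5203803684161 ang 107.24423086861204
strip c [535.2  50.7   0. ] len 318.0838569666303 ang 106.88042333945062
strip c [533.9  50.8   0. ] len 319.30050949270793 ang 107.06302113993411
pin [664.1 -66.6  29.6] [570.4 217.1  31.1] [617.2  75.3  30.3] 0.05227054562885443 3.2785558672690156 298.79134417675 108.28281373428817
z30 [616.2  75.4  30. ] 108.7565507834721
z30 [617.9  75.   30. ] 107.97990068865428
pin in strip: across 86.83638800439938 along -1.074426031665865 n [1.  0.3 0. ]
```

Emit:
send_rows(targets=[0,0,-8.7,0,0,0,-0.3,0,0,-8.7,0,0,0,-0.3,0,0,-8.7,0,0,0,-0.3,0,0,-8.7,0,0,0,-0.3,0,0,0,0,0,0,-0.3], newtons=60)

```text
time_s: 0.72
eef_pos: [156.0, 501.2, 231.0]
ee_rot: [-0.0, -0.152, 0.988, -0.0]
force: [0.1, -1.1, -0.5]
grip_width: 0.348
grip_force: 0.0
```

```bash
cat > w.py <<'E'
from rig import monitor
import numpy as np
from scipy.spatial.transform import Rotation as Ro
np.set_printoptions(precision=2,suppress=True)
def go(tgt):
    s=monitor.sense();q=s["ee_rot"];R=Ro.from_quat([q[1],q[2],q[3],q[0]]).as_matrix()
    print(s["time_s"],s["eef_pos"],s["joints"],s["force"],s["grip_width"]);print(R)
    print("shift units",R.T@(np.array(tgt)-s["eef_pos"])/60, "yaw y",np.degrees(np.arctan2(R[1,1],R[0,1])))
E
python3 -c "
from w import *
go([625.9,77.9,231])"
```

```text
0.725 [156.01 501.16 231.02] [ 1.05  0.31  1.5   0.    1.33 -0.83] [ 0.07 -1.07 -0.51] 0.3479384730916765
[[-0.95 -0.3  -0.  ]
 [-0.3   0.95 -0.  ]
 [ 0.   -0.   -1.  ]]
shift units [-5.36 -9.08  0.  ] yaw y 107.42998191649097
```

Emit:
send_rows(targets=[0,0,0,-0.36,-0.6,0,-0.3,0,0,0,-0.36,-0.6,0,-0.3,0,0,0,-0.36,-0.6,0,-0.3,0,0,0,-0.36,-0.6,0,-0.3,0,0,0,-0.36,-0.6,0,-0.3])

```text
time_s: 1.35
eef_pos: [314.1, 361.1, 231.2]
ee_rot: [-0.0, -0.15, 0.989, -0.0]
force: [-0.0, 0.5, -0.4]
grip_width: 0.353
grip_force: 0.0
```

Emit:
send_rows(targets=[0,0,0,-0.36,-0.6,0,-0.3,0,0,0,-0.36,-0.6,0,-0.3,0,0,0,-0.36,-0.6,0,-0.3,0,0,0,-0.36,-0.6,0,-0.3,0,0,0,-0.36,-0.6,0,-0.3])

```text
time_s: 1.98
eef_pos: [471.2, 221.9, 231.2]
ee_rot: [-0.0, -0.15, 0.989, 0.0]
force: [0.2, -0.1, 0.6]
grip_width: 0.35
grip_force: 0.0
```

Emit:
send_rows(targets=[0,0,0,-0.36,-0.6,0,-0.3,0,0,0,-0.36,-0.6,0,-0.3,0,0,0,-0.36,-0.6,0,-0.3,0,0,0,-0.36,-0.6,0,-0.3,0,0,0,0,0,0,-0.3])

```text
time_s: 2.6
eef_pos: [597.3, 109.6, 230.2]
ee_rot: [-0.001, -0.149, 0.989, -0.0]
force: [-0.3, -0.4, -0.7]
grip_width: 0.352
grip_force: 0.0
```

```bash
python3 -c "
from w import *
go([625.9,77.9,100])"
```

```text
2.6 [597.26 109.61 230.24] [-0.01  0.5   1.23 -0.    1.41 -1.88] [-0.28 -0.37 -0.67] 0.3518787847417455
[[-0.96 -0.29 -0.  ]
 [-0.29  0.96 -0.  ]
 [ 0.    0.   -1.  ]]
shift units [-0.3  -0.65  2.17] yaw y 107.15372680932136
```

Emit:
send_rows(targets=[0,0,0,-0.3,-0.65,0,-0.3,0,0,0,0,0,0.7,-0.3,0,0,0,0,0,0.7,-0.3,0,0,0,0,0,0.77,-0.3,0,0,0,0,0,0,-0.3])

```text
time_s: 3.22
eef_pos: [622.8, 80.6, 98.3]
ee_rot: [-0.003, -0.151, 0.988, 0.001]
force: [-0.0, -0.1, 0.6]
grip_width: 0.353
grip_force: 0.0
```

```bash
python3 - <<'E'
from rig import eyes,monitor
import cv2
from w import *
go([625.9,77.9,66])
c=eyes.capture("wrist");cv2.imwrite("pics/w1.png",c["img"][...,::-1])
E
```

```text
3.225 [622.81  80.56  98.28] [-0.06  0.66  1.32  0.    1.17 -1.93] [-0.04 -0.13  0.56] 0.35254751568555664
[[-0.95 -0.3  -0.01]
 [-0.3   0.95  0.  ]
 [ 0.01  0.   -1.  ]]
shift units [-0.04 -0.06  0.54] yaw y 107.42706953649152
```

View pics/w1.png

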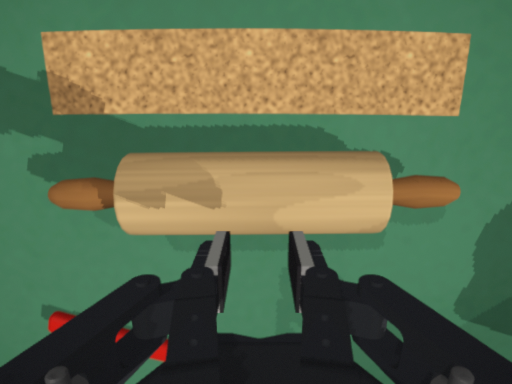

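The wrist view shows the fingers centred on the barrel, which spans x 115 to 392. The strip lies parallel ahead at y 30 to 115. I'll lower until contact.

Emit:
send_rows(targets=[0,0,0,-0.03,0,0.3,-0.3,0,0,0,0,0,0.2,-0.3,0,0,0,0,0,0.05,-0.3,0,0,0,0,0,0.03,-0.3,0,0,0,0,0,0,-0.3])

```text
time_s: 3.9
eef_pos: [626.9, 80.3, 66.6]
ee_rot: [0.0, -0.152, 0.988, -0.0]
force: [0.3, 0.1, 0.0]
grip_width: 0.347
grip_force: 0.0
```

Emit:
send_rows(targets=[0,0,0,0.04,0,0.05,-0.3,0,0,0,0,0,0.03,-0.3,0,0,0,0,0,0.03,-0.3,0,0,0,0,0,0,-0.3])

```text
time_s: 4.4
eef_pos: [624.4, 79.7, 59.6]
ee_rot: [-0.0, -0.152, 0.988, 0.0]
force: [0.7, 0.8, -0.5]
grip_width: 0.351
grip_force: 0.0
```

Emit:
send_rows(targets=[0,0,0,0,0,0.02,-0.3,0,0,0,0,0,0,-0.3])

```text
time_s: 4.65
eef_pos: [624.9, 79.7, 59.2]
ee_rot: [0.001, -0.152, 0.988, -0.0]
force: [0.0, 0.6, 4.9]
grip_width: 0.352
grip_force: 2.4
```

Emit:
send_rows(targets=[0,0,0,0,0,0.02,-0.3,0,0,0,0,0,0,-0.3])

```text
time_s: 4.9
eef_pos: [625.6, 79.9, 59.1]
ee_rot: [0.002, -0.152, 0.988, -0.0]
force: [1.0, 2.2, 9.8]
grip_width: 0.351
grip_force: 5.2
```

Emit:
send_rows(targets=[0,0,0,0,0,0.02,-0.3,0,0,0,0,0,0,-0.3])

```text
time_s: 5.15
eef_pos: [626.3, 80.1, 58.9]
ee_rot: [0.003, -0.152, 0.988, -0.0]
force: [-0.3, 3.4, 15.7]
grip_width: 0.352
grip_force: 7.8
```

Emit:
send_rows(targets=[0,0,0,0.08,0,0,-0.3,0,0,0,0.12,0,0,-0.3,0,0,0,0.12,0,0,-0.3,0,0,0,0.08,0,0,-0.3,0,0,0,0,0,0,-0.3])

```text
time_s: 5.78
eef_pos: [603.3, 72.7, 59.3]
ee_rot: [0.003, -0.152, 0.988, -0.0]
force: [-1.5, 2.4, 20.8]
grip_width: 0.349
grip_force: 9.8
```

Emit:
send_rows(targets=[0,0,0,0.08,0,0,-0.3,0,0,0,0.08,0,0,-0.3,0,0,0,0.04,0,0,-0.3,0,0,0,0,0,0,-0.3,0,0,0,0,0,0,-0.3])

```text
time_s: 6.4
eef_pos: [592.1, 69.1, 59.2]
ee_rot: [0.003, -0.152, 0.988, -0.0]
force: [-1.8, 2.7, 19.5]
grip_width: 0.35
grip_force: 10.0
```

Emit:
send_rows(targets=[0,0,0,0,0,-0.15,-0.3,0,0,0,0,0,-0.3,-0.3,0,0,0,0,0,0,-0.3])

```text
time_s: 6.78
eef_pos: [590.8, 68.7, 84.6]
ee_rot: [0.001, -0.152, 0.988, -0.0]
force: [-0.2, 0.3, 0.3]
grip_width: 0.347
grip_force: 0.0
```

```bash
cat > look.py <<'E'
import cv2,numpy as np,sys
from rig import eyes
from h import *
from w import *
C,yaw=np.array([533.9,50.8]),np.radians(107.06)
l=np.array([np.cos(yaw),np.sin(yaw)]);n=np.array([l[1],-l[0]])
# barrel/handles seen in the wrist view: dark handles -> tips -> plane z=30
def pin(name,box=None):
    c=eyes.capture(name);im=c["img"];hsv=cv2.cvtColor(im,cv2.COLOR_RGB2HSV)
    cv2.imwrite(f"pics/{name}_{sys.argv[1]}.png",im[...,::-1])
    m=cv2.inRange(hsv,(5,158,60),(18,215,165))
    m=cv2.morphologyEx(m,cv2.MORPH_OPEN,np.ones((3,3)))
    cs=sorted(cv2.findContours(m,0,1)[0],key=cv2.contourArea)[::-1][:4]
    for k in cs:
        r=cv2.minAreaRect(k);P=onz(c,r[0],30)[:2]
        print(name,cv2.contourArea(k),np.array(r[0]),P,"across,along",(P-C)@n,(P-C)@l)
pin("wrist");go([0,0,0])
E
python3 look.py a
```

```text
wrist 1745.0 [435.5 217.5] [558.98 190.48] across,along 64.9530671119178 126.18066102000836
wrist 1679.0 [ 76.5 218.5] [636.97 -54.31] across,along 67.69784102738234 -130.72227187213457
6.825 [590.31  68.76  83.66] [-0.08  0.61  1.46 -0.    1.08 -1.96] [ 0.99 -0.21 -1.21] 0.34544697182291917
[[-0.95 -0.3   0.  ]
 [-0.3   0.95 -0.  ]
 [-0.   -0.   -1.  ]]
shift units [9.73 1.87 1.38] yaw y 107.50613265972218
```

Emit:
send_rows(targets=[0,0,0,-0.27,0,0,-0.3,0,0,0,0,0,0.2,-0.3,0,0,0,0,0,0.17,-0.3,0,0,0,0,0,0.05,-0.3,0,0,0,0,0,0.03,-0.3])

```text
time_s: 7.45
eef_pos: [607.3, 74.3, 58.9]
ee_rot: [0.003, -0.152, 0.988, 0.0]
force: [-0.9, 6.2, 29.4]
grip_width: 0.35
grip_force: 14.4
```

Emit:
send_rows(targets=[0,0,0,0,0,0,-0.3,0,0,0,0.06,0,0,-0.3,0,0,0,0.12,0,0,-0.3,0,0,0,0.12,0,0,-0.3,0,0,0,0.12,0,0,-0.3])

```text
time_s: 8.07
eef_pos: [583.2, 66.7, 59.2]
ee_rot: [0.004, -0.152, 0.988, -0.0]
force: [-1.7, 4.8, 25.4]
grip_width: 0.349
grip_force: 12.4
```

Emit:
send_rows(targets=[0,0,0,0.12,0,0,-0.3,0,0,0,0.08,0,0,-0.3,0,0,0,0.04,0,0,-0.3,0,0,0,0,0,0,-0.3,0,0,0,0,0,0,-0.3])

```text
time_s: 8.7
eef_pos: [569.1, 62.1, 58.7]
ee_rot: [0.003, -0.152, 0.988, -0.0]
force: [-3.0, 2.9, 25.0]
grip_width: 0.353
grip_force: 12.1
```

Emit:
send_rows(targets=[0,0,0,0,0,-0.15,-0.3,0,0,0,0,0,-0.3,-0.3,0,0,0,0,0,0,-0.3])

```text
time_s: 9.07
eef_pos: [567.8, 61.6, 83.4]
ee_rot: [0.001, -0.152, 0.988, -0.0]
force: [0.5, 0.4, -0.6]
grip_width: 0.349
grip_force: 0.0
```

```bash
python3 look.py b
```

```text
wrist 1737.5 [434.5 224.5] [540.76 184.37] across,along 45.74088571904587 125.68223931687793
wrist 1674.0 [ 77.  226.5] [619.24 -59.6 ] across,along 49.193038176884265 -130.57576307006434
9.125 [567.4   61.68  82.56] [-0.1   0.57  1.53 -0.    1.04 -1.97] [-0.24  0.1   0.74] 0.349582905342612
[[-0.95 -0.3  -0.  ]
 [-0.3   0.95 -0.  ]
 [ 0.    0.   -1.  ]]
shift units [9.33 1.86 1.38] yaw y 107.50107562842959
```

Emit:
send_rows(targets=[0,0,0,-0.35,0,0,-0.3,0,0,0,0,0,0.2,-0.3,0,0,0,0,0,0.17,-0.3,0,0,0,0,0,0.04,-0.3,0,0,0,0,0,0.01,-0.3])

```text
time_s: 9.75
eef_pos: [588.4, 68.5, 59.1]
ee_rot: [0.002, -0.152, 0.988, 0.0]
force: [0.2, 3.7, 17.0]
grip_width: 0.35
grip_force: 8.6
```

Emit:
send_rows(targets=[0,0,0,0,0,0,-0.3,0,0,0,0.06,0,0,-0.3,0,0,0,0.12,0,0,-0.3,0,0,0,0.12,0,0,-0.3,0,0,0,0.12,0,0,-0.3])

```text
time_s: 10.38
eef_pos: [564.2, 60.8, 59.3]
ee_rot: [0.002, -0.152, 0.988, 0.0]
force: [-0.2, 3.4, 16.4]
grip_width: 0.35
grip_force: 8.2
```

Emit:
send_rows(targets=[0,0,0,0.12,0,0,-0.3,0,0,0,0.08,0,0,-0.3,0,0,0,0.04,0,0,-0.3,0,0,0,0,0,0,-0.3,0,0,0,0,0,0,-0.3])

```text
time_s: 11.0
eef_pos: [550.3, 56.3, 59.0]
ee_rot: [0.001, -0.152, 0.988, -0.0]
force: [-2.7, 2.0, 15.5]
grip_width: 0.35
grip_force: 7.7
```

Emit:
send_rows(targets=[0,0,0,0,0,-0.15,-0.3,0,0,0,0,0,-0.3,-0.3,0,0,0,0,0,0,-0.3])

```text
time_s: 11.38
eef_pos: [550.1, 56.1, 85.3]
ee_rot: [0.001, -0.152, 0.988, -0.0]
force: [0.2, -0.1, 0.1]
grip_width: 0.35
grip_force: 0.0
```

```bash
python3 look.py c
```

```text
wrist 1713.5 [433.  221.5] [521.61 177.96] across,along 25.557209242663678 125.17027250389496
wrist 1659.5 [ 78.  223.5] [600.01 -65.72] across,along 29.014979491859968 -130.78383510001194
11.425 [549.64  56.09  84.46] [-0.11  0.53  1.59 -0.    1.02 -1.99] [ 0.31 -0.06 -1.18] 0.3483592942112128
[[-0.95 -0.3  -0.  ]
 [-0.3   0.95 -0.  ]
 [ 0.    0.   -1.  ]]
shift units [9.02 1.86 1.41] yaw y 107.50735879957979
```

Emit:
send_rows(targets=[0,0,0,-0.33,0,0,-0.3,0,0,0,0,0,0.2,-0.3,0,0,0,0,0,0.17,-0.3,0,0,0,0,0,0.06,-0.3,0,0,0,0,0,0.02,-0.3])

```text
time_s: 12.05
eef_pos: [569.5, 62.6, 59.1]
ee_rot: [0.001, -0.152, 0.988, 0.0]
force: [-0.6, 4.2, 17.8]
grip_width: 0.353
grip_force: 9.4
```

Emit:
send_rows(targets=[0,0,0,0,0,0,-0.3,0,0,0,0.06,0,0,-0.3,0,0,0,0.12,0,0,-0.3,0,0,0,0.12,0,0,-0.3,0,0,0,0.12,0,0,-0.3])

```text
time_s: 12.68
eef_pos: [545.4, 54.9, 59.3]
ee_rot: [0.002, -0.152, 0.988, 0.0]
force: [-0.8, 3.7, 15.6]
grip_width: 0.349
grip_force: 7.7
```

Emit:
send_rows(targets=[0,0,0,0.12,0,0,-0.3,0,0,0,0.08,0,0,-0.3,0,0,0,0.04,0,0,-0.3,0,0,0,0,0,0,-0.3,0,0,0,0,0,0,-0.3])

```text
time_s: 13.3
eef_pos: [531.5, 50.4, 59.0]
ee_rot: [0.001, -0.152, 0.988, -0.0]
force: [-1.8, 1.9, 13.9]
grip_width: 0.349
grip_force: 7.0
```

Emit:
send_rows(targets=[0,0,0,0,0,-0.15,-0.3,0,0,0,0,0,-0.3,-0.3,0,0,0,0,0,0,-0.3])

```text
time_s: 13.68
eef_pos: [531.3, 50.1, 85.5]
ee_rot: [0.001, -0.152, 0.988, -0.0]
force: [-1.0, -0.0, 0.9]
grip_width: 0.349
grip_force: 0.0
```

```bash
python3 look.py d
```

```text
wrist 1606.5 [ 78. 223.] [581.06 -71.86] across,along 9.104479242389415 -131.0986946939164
wrist 1162.5 [433.  221.5] [502.95 172.14] across,along 6.011347097652758 125.08162828106019
wrist 30.5 [447.5 232.5] [507.54 186.74] across,along 14.686728867338038 137.69431670200086
13.725 [530.89  50.11  84.65] [-0.13  0.49  1.65 -0.    1.   -2.  ] [-0.11  0.62 -0.26] 0.35055306221548466
[[-0.95 -0.3   0.  ]
 [-0.3   0.95 -0.  ]
 [-0.   -0.   -1.  ]]
shift units [8.69 1.86 1.41] yaw y 107.50074878716832
```

View pics/wrist_d.png

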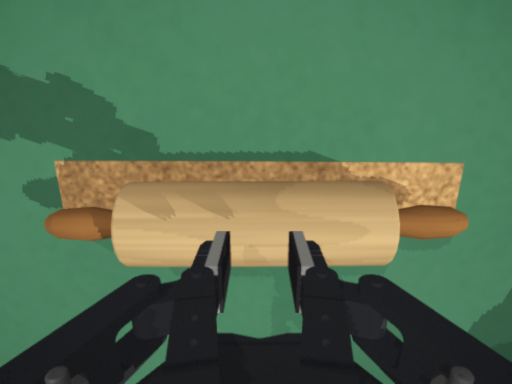

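The pin lies across the near edge of the strip, about 7.5 mm beyond its middle line, with its axis at image row 222. One short stroke remains, 15 mm at the fingertips.

Emit:
send_rows(targets=[0,0,0,-0.24,0,0,-0.3,0,0,0,0,0,0.2,-0.3,0,0,0,0,0,0.17,-0.3,0,0,0,0,0,0.06,-0.3,0,0,0,0,0,0.02,-0.3])

```text
time_s: 14.35
eef_pos: [545.7, 55.1, 59.3]
ee_rot: [0.002, -0.152, 0.988, 0.0]
force: [-2.7, 5.6, 22.1]
grip_width: 0.353
grip_force: 11.3
```

Emit:
send_rows(targets=[0,0,0,0,0,0,-0.3,0,0,0,0.06,0,0,-0.3,0,0,0,0.08,0,0,-0.3,0,0,0,0.07,0,0,-0.3,0,0,0,0.04,0,0,-0.3])

```text
time_s: 14.98
eef_pos: [531.3, 50.5, 59.3]
ee_rot: [0.002, -0.152, 0.988, 0.0]
force: [-0.8, 4.2, 15.8]
grip_width: 0.348
grip_force: 8.1
```

Emit:
send_rows(targets=[0,0,0,0,0,0,-0.3,0,0,0,0,0,0,-0.3,0,0,0,0,0,-0.15,-0.3,0,0,0,0,0,-0.5,-0.3,0,0,0,0,0,-0.7,-0.3])

```text
time_s: 15.6
eef_pos: [529.5, 49.9, 138.6]
ee_rot: [-0.002, -0.152, 0.988, 0.0]
force: [0.0, 0.0, 0.6]
grip_width: 0.347
grip_force: 0.0
```

Emit:
send_rows(targets=[0,0,0,0,0,-0.8,-0.3,0,0,0,0.7,0,-0.5,-0.3,0,0,0,0.8,0,0,-0.3,0,0,0,0.8,0,0,-0.3,0,0,0,0,0,0,-0.3])

```text
time_s: 16.23
eef_pos: [396.8, 8.2, 216.7]
ee_rot: [-0.0, -0.151, 0.988, 0.0]
force: [0.6, -0.1, 1.2]
grip_width: 0.349
grip_force: 0.0
```

```bash
sed -i 's/^pin("wrist").*/pin("wrist");pin("side");pin("scene");go([0,0,0])/' look.py; python3 look.py e; python3 -c "
import cv2
a=cv2.resize(cv2.imread('pics/side_e.png')[150:250,180:300],None,fx=4,fy=4,interpolation=2)
b=cv2.resize(cv2.imread('pics/wrist_e.png'),(400,300))
c=cv2.copyMakeBorder(b,0,100,0,0,0)
cv2.imwrite('pics/e2.png',cv2.hconcat([a[:,:400],c]))"
```

```text
wrist 28.0 [349.5 275.5] [493.5  157.32] across,along -7.377745491963482 113.68332521007794
wrist 22.0 [170. 278.] [564.24 -56.9 ] across,along -2.594051366958484 -111.85792604606209
wrist 8.5 [161.5 275.5] [564.   -67.91] across,along -6.048863322232608 -122.31823355667453
wrist 4.0 [341. 276.] [497.28 147.29] across,along -6.69890827834723 102.98347956299715
side 23.0 [253.25 219.75] [576.35 -64.63] across,along 6.723032546189129 -122.80389614033146
side 9.0 [221.5  62.5] [741.34 915.16] across,along 451.891788997768 765.4642784845603
side 8.5 [293.5  69.5] [1046.18  735.07] across,along 690.4894744763878 503.8701140355325
side 6.0 [218.   24.5] [ 833.32 1323.72] across,along 659.6909332873607 1129.0696921317183
scene 2094.0 [252.5  26.5] [ -389.14 -1068.59] across,along -1210.8238228300188 -799.335525688865
scene 628.0 [205.54  78.63] [ 219.8  -787.23] across,along -546.1359687153055 -709.0055362296948
scene 96.5 [186.62  60.53] [  174.86 -1019.11] across,along -657.1273582684966 -917.5029611951866
scene 48.5 [ 69.35 136.23] [ 964.37 -868.32] across,along 141.88582591076528 -1004.9693265719383
16.375 [399.49   8.46 216.9 ] [-0.27  0.04  1.86  0.    1.24 -2.15] [ 0.6  -0.69 -0.37] 0.34678088050903344
[[-0.95 -0.3   0.  ]
 [-0.3   0.95 -0.  ]
 [-0.   -0.   -1.  ]]
shift units [6.39 1.87 3.61] yaw y 107.5005890908563
```

View pics/e2.png

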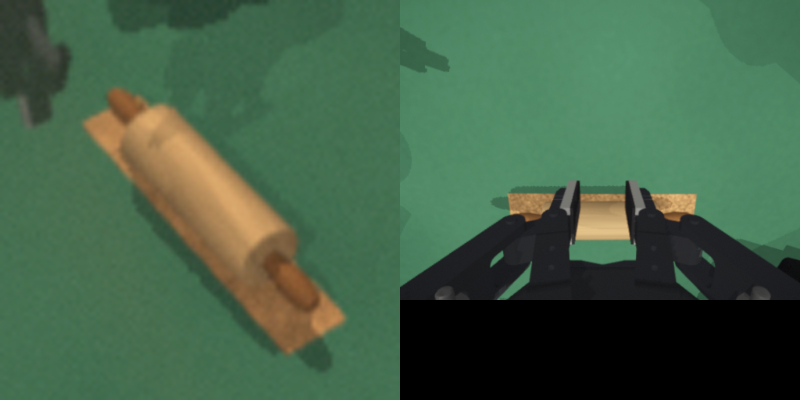

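The side crop shows the pin lying along the strip, with handle tips near (110,90) and (316,305). The wrist crop shows the fingers clear of it. I'll confirm with the two-view numbers.

```bash
python3 - <<'E'
import pickle,cv2,numpy as np
from h import *
d=pickle.load(open("c0.pkl","rb"))
C,yaw=np.array([533.9,50.8]),np.radians(107.06)
l=np.array([np.cos(yaw),np.sin(yaw)]);n=np.array([l[1],-l[0]])
a,b=[onz(d["side"],np.array(p)/4-.4+[180,150],30)[:2] for p in((110,90),(316,305))]
m=(a+b)/2-C;print("side",m@n,m@l,np.linalg.norm(a-b),np.degrees(np.arctan2(*(a-b)[::-1])))
im=cv2.imread("pics/scene_e.png")[165:240,215:335]
cv2.imwrite("pics/z_e.png",cv2.resize(im,None,fx=5,fy=5,interpolation=2))
E
```

```text
side 3.3624210013033977 -0.052674725814108994 305.9133589800176 108.03339105039694
```

View pics/z_e.png

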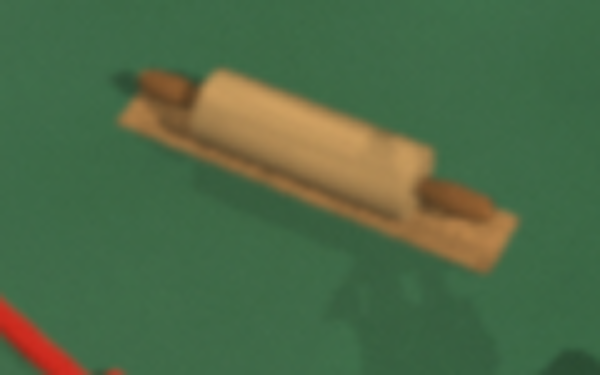

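The scene crop also shows the pin on the strip, with tips at (140,80) and (495,212). I'll run one last check from this view, and hand in only if it agrees.

```bash
python3 - <<'E'
import pickle
from h import *
from rig import job,monitor
d=pickle.load(open("c0.pkl","rb"))
C,yaw=np.array([533.9,50.8]),np.radians(107.06)
l=np.array([np.cos(yaw),np.sin(yaw)]);n=np.array([l[1],-l[0]])
a,b=[onz(d["scene"],np.array(p)/5-.4+[215,165],30)[:2] for p in((495,212),(140,80))]
m=(a+b)/2-C;print(m@n,m@l,np.degrees(np.arctan2(*(a-b)[::-1])))
if abs(m@n)<6: print(job.finish_job())
E
```

```text
0.522832068053747 -1.346157060963819 108.7772831352098
the job is handed in; nothing more can be done
None
```

The rolling pin lies at rest along the middle of the cork strip, 0.5–3.4 mm off its middle line in the two views and within about 2° of its direction; I rolled it there from on top, let go and handed the job in at about 16 s (no verdict was shown).

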